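# Pump up the vacuum bench clamp

### The job

With the fingertips, pump the black spring plunger of the vacuum bench clamp - push it right down, let it spring back, and again - as many times as it takes until the red-capped indicator pin beside it has come fully out and shows its whole green band; then take the hand away so that the plunger stands up again. Only push on the plunger: do not pull it up, do not touch the pin, and leave the basket, the jar and the roll of tape standing where they are.

Things in the scene. Friction and masses are not known exactly. Their poses are not given: they have to be found in the camera images.
- clamp: Vacuum clamp sucked fast to the bench, fixed: grey plate on two black rubber feet, 124 x 234 mm, 30 mm high. On it: aluminium pump barrel (54 mm wide, 95 mm high) at y = -55 mm, its plunger on top; blue gauge turret (44 mm wide, 80 mm high) at y = +60 mm, its pin on top; dark V-shaped tube rest at x = 28 mm, y = 0, 86 mm high. Origin: centre of underside; y along the plate's long side, z up.
- plunger_top (a point): Centre of the flat top of the plunger's black round head (52 mm wide, 14 mm thick, 24 mm of clear travel under it). It moves with the plunger: 135 mm above the bench at rest, 111 mm when pushed fully down. Press here straight down.
- plunger (a joint): Plunger travel in m: 0 at rest, 0.024 at its lower stop, negative if pulled up. Spring: 0 N at rest to about 12 N fully down, plus 14 N per m/s; back up within 0.3 s when let go. A ratchet with 6 mm teeth lifts the pin on the way down and slips on the way back: a full stroke and return lifts the pin about 6 mm (the first one 2 to 12 mm), a stroke of less than about 20 mm may lift nothing.
- pin_travel (a joint): How far the indicator pin stands out, in m: 0 fully in; 0.034 to 0.036 fully out, where more pumping does nothing (0.0325 or more counts as fully out). Starts between 0 and 0.008, rises only on the plunger's downstrokes and stays where it is in between.
- pin: The indicator pin: red cap 22 mm wide, 8 mm thick, on a stem 12 mm wide, white for 26 mm below the cap, then a green band 6 mm tall that clears the turret's collar completely only when the pin is fully out. Origin: centre of the cap's underside, 80 mm above the bench with the pin in, 115 mm with it out; 115 mm from the plunger's axis.
- basket: Loose red plastic basket with marker pens in it, 125 x 90 mm, 45 mm high. Origin: centre of the underside. A bystander.
- jar: Loose amber glass jar with a steel lid, 54 mm wide, 85 mm high. Origin: centre of the underside. A bystander.
- tape: Loose yellow roll of tape lying flat, 90 mm wide, 25 mm high. Origin: centre of the underside. A bystander.
Things that resemble listed ones, but are neither listed nor needed, are in the scene too. Several things look just like the clamp: the one meant starts nearest to the robot's base.

How it is judged:
By the outcome, as a careful person would: the job done as asked, in the order asked, and still so for the second after the job is handed in, with the robot touching nothing.
It also fails if it takes over 48 s, if anything falls off the work surface, if the arm or the gripper's body presses on something with over 40 N, if the wrist force passes 120 N, or if a joint passes its speed limit or range.

### The arm

A 6-joint arm with a two-finger parallel gripper is mounted at the origin on the work surface. World frame = base frame: x ahead of the robot, y to its left, z up, the work surface at z = 0. Lengths are in mm, angles in rad, forces in N, time in s.
With the tool pointing down it reaches from about 300 to 775 mm from the base axis. Payload 14.6 kg.
Tool frame: the origin (TCP) lies between the finger pads; the fingertips stand 8 mm ahead of it and the grasp point (between the pads) lies 11 mm behind it; z points along the fingers, y is the direction in which the jaws open and shut (so a half turn about z gives the same grasp; the last joint's range is limited). The gripper opens to 94 mm and grips with 3 to 60 N. Pads are 16 mm wide; open, the fingers measure 119 mm over their backs; the gripper's body (75 mm by 177 mm) begins 78 mm behind the grasp point.
Start: joints at [-1.28, 0.3, 1.521, -0, 1.321, -0.067], TCP at [192.61, -515.161, 213.446] pointing down, gripper open.
Joint ranges: [-3.03, 3.03], [-0.79, 2.21], [0.23, 2.52], [-1.04, 4.18], [0, 3.07], [-2.55, 2.55]. Speed limits (rad/s): [2.22, 2.22, 2.57, 3.14, 3.14, 3.14].

### API

Orientations are given as [roll, pitch, yaw] about the fixed x, y, z axes, in that order (R = Rz(yaw) Ry(pitch) Rx(roll)).
In Python, from cell import manip, cams, models gives the robot as it stands. The module is installed in compiled form; this text tells all that it offers.
- The arm moves only by the shell command python3 -m pendant 'ROWS' [OPENING] [FORCE]. ROWS is JSON, a list that holds one entry, the list of rows, each a list of 4 numbers: the shift along the tool's x, y, z in cm, then the turn about the tool's z in rad. In form: [[[x, y, z, roll], ...]]. A call has 1 to 5 rows; each row is the pose to reach, as a shift and turn from the pose commanded when the call began, along the tool's axes at that moment; what a row does not reach only later rows make up. A row lasts 1/10 s, in which the tool goes at most 50 mm and 8.59 degrees, less where a joint would pass 70% of its speed; a pose out of reach is approached as far as the arm can. A call with a gripper value outside its range is refused whole. OPENING is the opening, from -1 (shut) to 1 (fully open), so that 0 is half open, set as the call begins (- or left out, the last holds). The fingers move at their own pace and stop on an object; FORCE is the grip in N (left out, the last holds). Time passes only in rows, so rows that repeat a pose let the fingers close. It gives the time, the measured TCP pose, the force and the opening at its end, in the units of the state.
- manip.read_state(): the state, without advancing time (a new reading comes with each control period).
- cams.camera(name): name is "scene" or "top"; returns a dict with "frame" (480x640x3 uint8, red, green, blue), "K" (3x3 intrinsics, pixels), "pose" (4x4, takes a point from camera to world coordinates). Camera axes: x right, y down, z forward; pixel columns grow to the right and rows downward; lengths in mm; the calibration is good to about 2 mm. A picture is of the moment at which its call begins. There is no depth.
- manip.sign_off(): hands the job in, once; it reports no verdict.
Trained networks look in the newest picture that a camera, given by its name, has taken for a name from the list of things; names that differ only in an ending like _2 or _b are one class to them, and where a whole thing is asked for, a point or a joint stands for the part that bears it (a point fixed in the world has none). Each returns a list of dicts, best first, with "score" (0 to 1); they miss things now and then, are a little off and sometimes report something else, mostly with a low value. They report only what shows in the picture. A call takes as long as a camera call. They do not tell look-alikes from the thing itself.
- models.regions_of(camera, name): "pixels" (480x640 bool, what is visible of it) and "point" ([column, row] in pixels, amid what is visible of it).
The state is a dict: "clock": time; "joints": joint angles; "qd": joint speeds; "effort": joint torques, N m; "eef_pos": TCP position; "eef_rot": TCP orientation; "wrist_force": force on the tool from outside, world axes, zero at the start; "moment": the same for the moment, N m; "finger_gap": finger opening in mm.
Only numpy, scipy, OpenCV 4.12 (cv2) and the standard library are available. Lean on these libraries where they do the work, as an engineer would, in place of code of your own. Each camera call takes 0.05 s, during which the arm holds its last target.

## Working session

There is one attempt and no reset: what is moved stays moved. The work goes in short steps, Python scripts to look and compute and a shell command to move; the robot and the scene stay as the last step left them, time stands still between calls to the robot, and variables do not carry over. Pictures are saved under pics/ and viewed, and the job is handed in when it is done.

```bash
mkdir -p pics
python3 - <<'E'
from cell import manip,cams,models
import cv2
for n in("scene","top"):
    c=cams.camera(n); cv2.imwrite(f"pics/{n}0.png",c["frame"][:,:,::-1])
    print(n,c["K"].round(1).tolist(),c["pose"].round(3).tolist())
    for k in("plunger_top","pin","clamp"):
        for r in models.regions_of(n,k): print(k,round(r["score"],2),r["point"],r["pixels"].sum())
print(manip.read_state())
E
```

```text
scene [[506.5, 0.0, 317.4], [0.0, 506.5, 237.3], [0.0, 0.0, 1.0]] [[0.444, 0.761, -0.472, 1244.683], [0.896, -0.381, 0.228, -279.627], [-0.006, -0.524, -0.851, 1293.249], [0.0, 0.0, 0.0, 1.0]]
plunger_top 0.68 [159.3, 370.2] 420
plunger_top 0.57 [405.3, 141.2] 197
plunger_top 0.53 [292.2, 226.4] 251
plunger_top 0.53 [425.9, 273.7] 302
pin 0.51 [439.0, 249.0] 33
pin 0.38 [317.8, 205.7] 14
clamp 0.92 [405.5, 150.7] 1891
clamp 0.8 [304.1, 234.0] 2614
clamp 0.8 [183.4, 363.7] 3864
clamp 0.63 [427.7, 278.9] 2745
top [[442.6, 0.0, 320.8], [0.0, 442.6, 243.9], [0.0, 0.0, 1.0]] [[0.015, -0.996, 0.086, 476.832], [-1.0, -0.016, -0.007, 49.818], [0.008, -0.086, -0.996, 1355.717], [0.0, 0.0, 0.0, 1.0]]
plunger_top 0.71 [176.9, 307.2] 233
plunger_top 0.67 [340.1, 261.2] 247
plunger_top 0.56 [493.6, 184.3] 243
plunger_top 0.53 [249.0, 165.2] 241
pin 0.46 [219.3, 181.4] 24
pin 0.43 [460.9, 208.9] 34
clamp 0.85 [176.1, 317.3] 2811
clamp 0.77 [322.8, 269.7] 2673
clamp 0.77 [472.8, 199.6] 2665
clamp 0.63 [244.0, 177.9] 2746
{'clock': 0.4, 'joints': array([-1.27957085e+00,  2.99954954e-01,  1.52110492e+00,  1.26492307e-05,
        1.32069388e+00, -6.65683516e-02]), 'qd': array([-0.0002114 , -0.00147831,  0.00134174, -0.00059706, -0.00125055,
       -0.00031749]), 'effort': array([-8.02243849e-04, -5.31203949e+01, -3.52607954e+01,  7.07985973e-02,
        2.18625023e-02, -3.62014691e-05]), 'eef_pos': array([ 192.61648073, -515.11373225,  213.37100159]), 'eef_rot': array([-3.14143273e+00, -2.29437245e-05,  3.57790694e-01]), 'wrist_force': array([ 0.26702646, -0.2986638 , -0.14596551]), 'moment': array([-0.04647233, -0.0132766 ,  0.01248013]), 'finger_gap': 94.2615944697902}
```

```bash
cat > h.py <<'E'
import numpy as np
def ray(c,p,z):
    K=c["K"];T=c["pose"]
    d=T[:3,:3]@np.linalg.inv(K)@np.array([p[0],p[1],1.]);o=T[:3,3]
    return (o+d*(z-o[2])/d[2]).round(1)
def proj(c,P):
    T=c["pose"];q=T[:3,:3].T@(np.array(P,float)-T[:3,3]);q=c["K"]@q;return (q[:2]/q[2]).round(1)
E
python3 - <<'E'
from cell import cams
from h import *
t=cams.camera("top");s=cams.camera("scene")
for p in [(176.9,307.2),(340.1,261.2),(493.6,184.3),(249,165.2)]:
    P=ray(t,p,133);print("top",P,np.hypot(*P[:2]).round())
for p in [(159.3,370.2),(405.3,141.2),(292.2,226.4),(425.9,273.7)]:
    P=ray(s,p,131);print("scene",P,np.hypot(*P[:2]).round())
for p in [(176.1,317.3),(322.8,269.7),(472.8,199.6),(244,177.9)]:
    P=ray(t,p,50);print("clamp",P,np.hypot(*P[:2]).round())
E
```

```text
top [402.1 432.1 133. ] 590.0
top [534.8 -12.4 133. ] 535.0
top [ 758.1 -442.   133. ] 878.0
top [800.8 247.  133. ] 838.0
scene [ 761.  -457.6  131. ] 888.0
scene [412.4 424.5 131. ] 592.0
scene [538.4 -13.9 131. ] 539.0
scene [824.4 233.2 131. ] 857.0
clamp [367.9 459.2  50. ] 588.0
clamp [512.9  34.1  50. ] 514.0
clamp [ 729.5 -412.    50. ] 838.0
clamp [783.8 274.2  50. ] 830.0
```

View pics/top0.png

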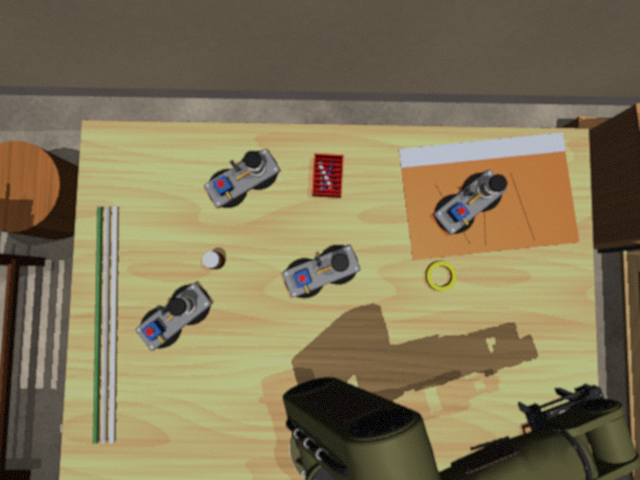

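View pics/scene0.png

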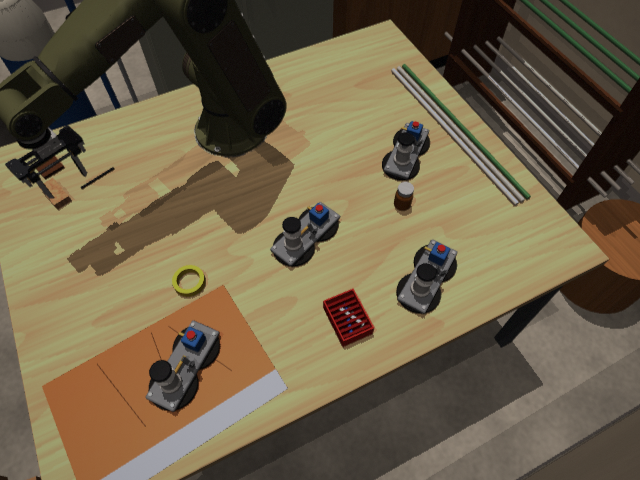

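The target is the middle clamp: top pixel (323,270), scene pixel (304,234), about 514 mm from the base against 588 mm for the next nearest. The plunger head is at top (340,261) and the pin cap at (302,279). Next I refine the plunger position.

Run:
```python
from cell import cams
from h import *
import cv2
C={}
for n,b in(("top",(280,230,370,310)),("scene",(260,185,350,275))):
    c=cams.camera(n); C[n]=c
    f=c["frame"][:,:,::-1].copy()
    k=7
    x0,y0,x1,y1=b
    im=cv2.resize(f[y0:y1,x0:x1],None,fx=k,fy=k,interpolation=cv2.INTER_NEAREST)
    def circ(X,Y,z,r,col):
        a=np.linspace(0,6.283,40)
        pts=np.array([(proj(c,(X+r*np.cos(t),Y+r*np.sin(t),z))-[x0,y0]+.5)*k for t in a]).astype(int)
        cv2.polylines(im,[pts],True,col,1)
    X,Y=535.5,-13
    circ(X,Y,135,26,(0,255,0)); circ(X,Y,121,26,(0,255,255))
    for z in(88,123):
        pass
    cv2.imwrite(f"pics/{n}z.png",im[:600])
```

```text
(no output)
```

View pics/topz.png

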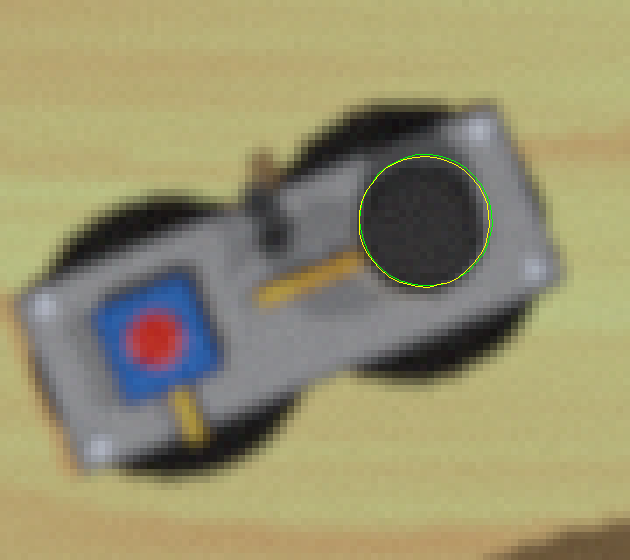

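View pics/scenez.png

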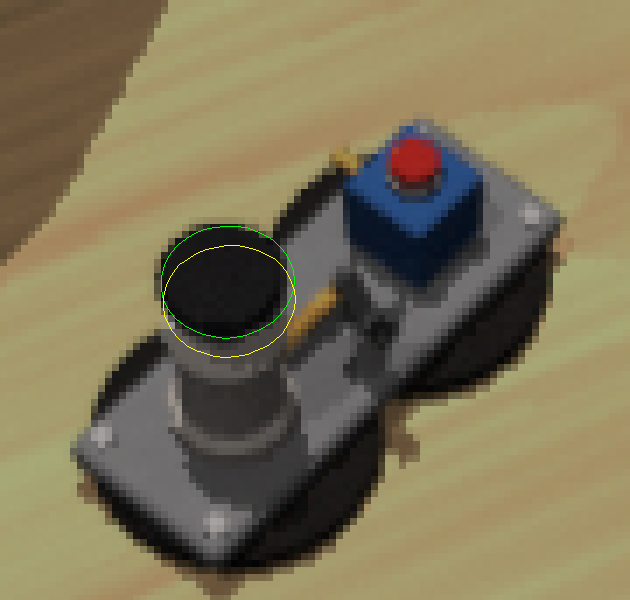

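The head's outline fits (535,-13) to within about 3 mm in both views. The pin cap is low, at top-crop pixel (155,340). I close the fingers and travel there at the current height.

```bash
python3 -m pendant '[[[4,-2.8,0,0],[8,-5.6,0,0],[12,-8.4,0,0],[16,-11.2,0,0],[20,-14,0,0]]]' -1 20
python3 -m pendant '[[[4,-2.8,0,0],[8,-5.6,0,0],[12,-8.4,0,0],[16,-11.2,0,0],[20,-14,0,0]]]'
```

```text
clock: 1.1
eef_pos: [331.6, -312.3, 213.6]
eef_rot: [3.141, -0.0, 0.357]
wrist_force: [0.8, -1.5, -0.4]
finger_gap: 57.4
clock: 1.6
eef_pos: [470.1, -110.9, 213.7]
eef_rot: [3.141, -0.0, 0.358]
wrist_force: [0.3, -0.5, 0.6]
finger_gap: 17.4
```

```bash
python3 -m pendant '[[[0,0,0,0],[0,0,0,0]]]'
python3 - <<'E'
from cell import manip
import numpy as np
from scipy.spatial.transform import Rotation as R
s=manip.read_state();print(R.from_euler('xyz',s["eef_rot"]).as_matrix().T@(np.array([535,-13,143])-s["eef_pos"]),s["eef_pos"])
E
```

```text
clock: 1.8
eef_pos: [469.4, -112.2, 213.3]
eef_rot: [-3.142, 0.0, 0.36]
wrist_force: [0.6, -0.2, -0.9]
finger_gap: 1.9
[ 96.39803428 -69.66136836  70.27146045] [ 469.35291603 -112.15331864  213.30252612]
```

```bash
python3 -m pendant '[[[4,-2.8,0,0],[8,-5.6,0,0],[9.6,-7,0,0],[9.6,-7,3,0],[9.6,-7,5,0]]]'; python3 -m pendant '[[[0,0,0,0],[0,0,0,0]]]'
python3 - <<'E'
from cell import cams,manip
from h import *
import cv2
print(manip.read_state()["eef_pos"])
c=cams.camera("scene");f=c["frame"][:,:,::-1]
cv2.imwrite("pics/s2.png",cv2.resize(f[170:280,240:370],None,fx=5,fy=5,interpolation=cv2.INTER_CUBIC))
E
```

```text
clock: 2.3
eef_pos: [534.2, -14.5, 162.1]
eef_rot: [-3.141, 0.001, 0.357]
wrist_force: [-0.4, -0.5, -0.6]
finger_gap: 0.4
clock: 2.5
eef_pos: [534.6, -14.8, 164.2]
eef_rot: [3.141, -0.0, 0.356]
wrist_force: [0.7, -0.1, 0.8]
finger_gap: 0.3
[534.62566755 -14.75638845 164.19499116]
```

View pics/s2.png

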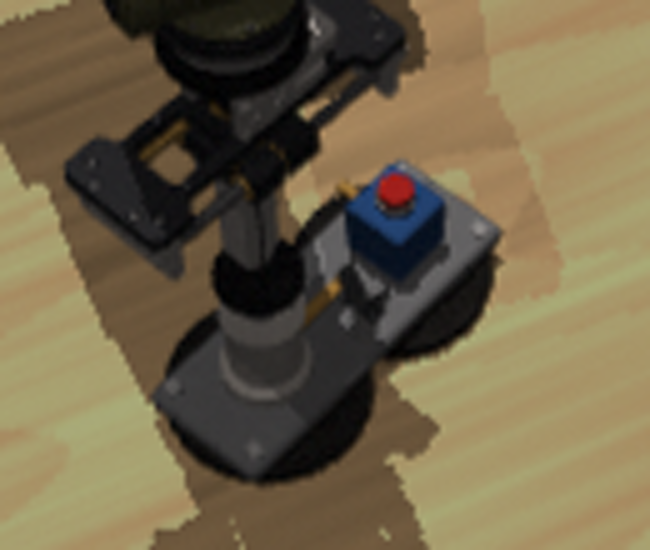

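The fingertips are centred above the head (crop pixel 260,270), and the pin is still down. First stroke goes down gradually so I can read the forces.

```bash
python3 -m pendant '[[[0,0,2,0],[0,0,3,0],[0,0,4,0],[0,0,4.4,0],[0,0,4.4,0]]]'; python3 -m pendant '[[[0,0,0.2,0],[0,0,0.2,0],[0,0,0.2,0]]]'
```

```text
clock: 3.05
eef_pos: [535.4, -14.3, 120.8]
eef_rot: [3.14, -0.002, 0.357]
wrist_force: [-2.7, -2.0, 10.6]
finger_gap: 0.3
clock: 3.35
eef_pos: [535.4, -14.3, 119.4]
eef_rot: [3.14, -0.002, 0.357]
wrist_force: [-3.1, -2.9, 11.8]
finger_gap: 0.4
```

```bash
python3 -m pendant '[[[0,0,0.2,0],[0,0,0.2,0]]]'; python3 -m pendant '[[[0,0,-1.5,0],[0,0,-3.2,0],[0,0,-3.2,0],[0,0,-3.2,0],[0,0,-3.2,0]]]'
python3 - <<'E'
from cell import cams,manip
from h import *
import cv2
print(manip.read_state()["eef_pos"])
c=cams.camera("scene");f=c["frame"][:,:,::-1]
cv2.imwrite("pics/s3.png",cv2.resize(f[170:280,240:370],None,fx=5,fy=5,interpolation=cv2.INTER_CUBIC))
E
```

```text
clock: 3.55
eef_pos: [535.5, -14.3, 119.0]
eef_rot: [3.14, -0.003, 0.358]
wrist_force: [-11.8, -2.6, 28.5]
finger_gap: 0.5
clock: 4.05
eef_pos: [534.2, -13.7, 146.6]
eef_rot: [-3.141, 0.001, 0.358]
wrist_force: [0.1, -1.0, -0.6]
finger_gap: 0.3
[534.24838531 -13.66508459 146.61804089]
```

View pics/s3.png

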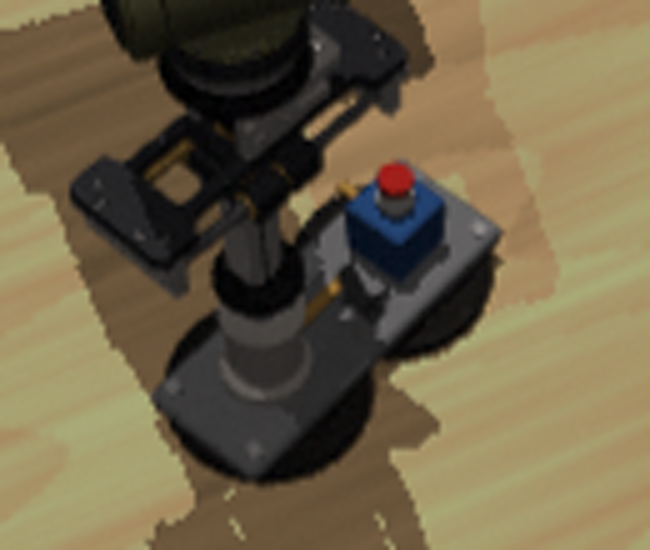

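The stop is confirmed: 28 N at TCP z = 119. The pin rose visibly, with the cap moving from crop row 190 to 181. I repeat the stroke.

```bash
python3 -m pendant '[[[0,0,1.6,0],[0,0,2.8,0],[0,0,3.2,0],[0,0,3.2,0],[0,0,3.2,0]]]'; python3 -m pendant '[[[0,0,-1.6,0],[0,0,-3.2,0],[0,0,-3.2,0],[0,0,-3.2,0],[0,0,-3.2,0]]]'
python3 -m pendant '[[[0,0,1.6,0],[0,0,2.8,0],[0,0,3.2,0],[0,0,3.2,0],[0,0,3.2,0]]]'; python3 -m pendant '[[[0,0,-1.6,0],[0,0,-3.2,0],[0,0,-3.2,0],[0,0,-3.2,0],[0,0,-3.2,0]]]'
python3 - <<'E'
from cell import cams,manip
from h import *
import cv2
print(manip.read_state()["eef_pos"])
c=cams.camera("scene");f=c["frame"][:,:,::-1]
cv2.imwrite("pics/s4.png",cv2.resize(f[170:280,240:370],None,fx=5,fy=5,interpolation=cv2.INTER_CUBIC))
E
```

```text
clock: 4.6
eef_pos: [535.6, -13.7, 118.8]
eef_rot: [3.14, -0.003, 0.358]
wrist_force: [-13.8, 1.1, 40.5]
finger_gap: 0.7
clock: 5.1
eef_pos: [534.1, -13.6, 146.2]
eef_rot: [-3.141, 0.002, 0.358]
wrist_force: [0.5, -0.4, 0.3]
finger_gap: 0.4
clock: 5.6
eef_pos: [535.5, -13.6, 118.8]
eef_rot: [3.14, -0.003, 0.358]
wrist_force: [-15.9, 1.6, 43.7]
finger_gap: 0.3
clock: 6.1
eef_pos: [534.1, -13.6, 146.0]
eef_rot: [-3.141, 0.002, 0.358]
wrist_force: [-0.1, -0.4, -0.1]
finger_gap: 0.2
[534.06789866 -13.60490707 146.01694263]
```

View pics/s4.png

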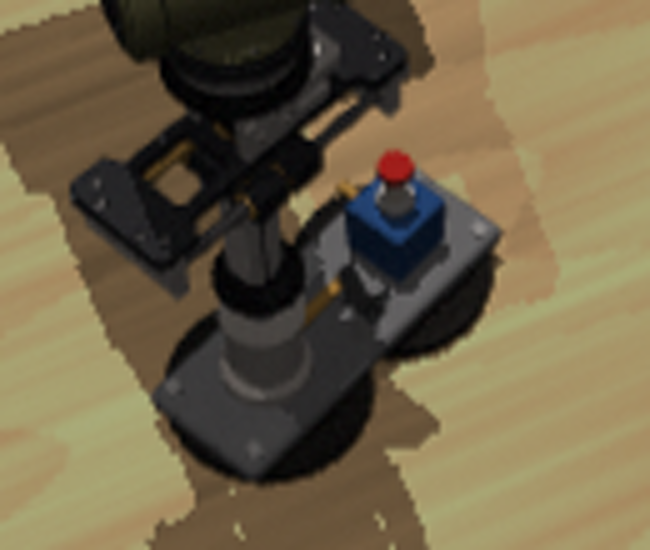

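The pin has risen further (cap at crop row 165) and no green shows yet. I keep pumping, pressing slightly less.

```bash
python3 -m pendant '[[[0,0,1.6,0],[0,0,2.7,0],[0,0,3.0,0],[0,0,3.0,0],[0,0,3.0,0]]]'; python3 -m pendant '[[[0,0,-1.6,0],[0,0,-3.1,0],[0,0,-3.1,0],[0,0,-3.1,0],[0,0,-3.1,0]]]'
python3 -m pendant '[[[0,0,1.6,0],[0,0,2.7,0],[0,0,3.1,0],[0,0,3.1,0],[0,0,3.1,0]]]'; python3 -m pendant '[[[0,0,-1.6,0],[0,0,-3.1,0],[0,0,-3.1,0],[0,0,-3.1,0],[0,0,-3.1,0]]]'
python3 - <<'E'
from cell import cams,manip
from h import *
import cv2
print(manip.read_state()["eef_pos"])
c=cams.camera("scene");f=c["frame"][:,:,::-1]
cv2.imwrite("pics/s5.png",cv2.resize(f[170:280,240:370],None,fx=5,fy=5,interpolation=cv2.INTER_CUBIC))
E
```

```text
clock: 6.65
eef_pos: [535.4, -13.7, 119.1]
eef_rot: [3.14, -0.002, 0.358]
wrist_force: [-4.8, 0.4, 22.4]
finger_gap: 0.6
clock: 7.15
eef_pos: [534.1, -13.6, 147.2]
eef_rot: [-3.141, 0.002, 0.358]
wrist_force: [0.1, -0.4, 0.1]
finger_gap: 0.5
clock: 7.65
eef_pos: [535.4, -13.7, 119.1]
eef_rot: [3.141, -0.002, 0.358]
wrist_force: [-6.2, 0.7, 23.7]
finger_gap: 0.2
clock: 8.15
eef_pos: [534.1, -13.6, 147.1]
eef_rot: [-3.141, 0.002, 0.358]
wrist_force: [-0.6, 0.8, 0.4]
finger_gap: 0.5
[534.08551833 -13.56553212 147.07504199]
```

View pics/s5.png

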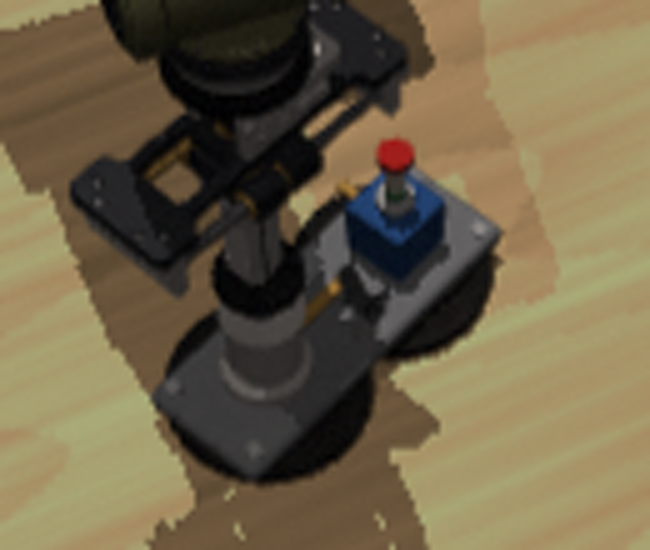

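A sliver of green now shows at the collar (crop pixel 398,205). Two more strokes.

```bash
python3 -m pendant '[[[0,0,1.6,0],[0,0,2.7,0],[0,0,3.1,0],[0,0,3.1,0],[0,0,3.1,0]]]'; python3 -m pendant '[[[0,0,-1.6,0],[0,0,-3.1,0],[0,0,-3.1,0],[0,0,-3.1,0],[0,0,-3.1,0]]]'
python3 -m pendant '[[[0,0,1.6,0],[0,0,2.7,0],[0,0,3.1,0],[0,0,3.1,0],[0,0,3.1,0]]]'; python3 -m pendant '[[[0,0,-1.6,0],[0,0,-3.1,0],[0,0,-3.1,0],[0,0,-3.1,0],[0,0,-3.1,0]]]'
python3 - <<'E'
from cell import cams,manip
from h import *
import cv2
print(manip.read_state()["eef_pos"])
c=cams.camera("scene");f=c["frame"][:,:,::-1]
cv2.imwrite("pics/s6.png",cv2.resize(f[170:250,270:370],None,fx=7,fy=7,interpolation=cv2.INTER_CUBIC))
E
```

```text
clock: 8.7
eef_pos: [535.4, -13.7, 119.1]
eef_rot: [3.14, -0.002, 0.358]
wrist_force: [-5.0, -0.1, 22.5]
finger_gap: 0.8
clock: 9.2
eef_pos: [534.1, -13.6, 147.2]
eef_rot: [-3.141, 0.002, 0.358]
wrist_force: [0.3, -0.1, -0.2]
finger_gap: 0.6
clock: 9.7
eef_pos: [535.3, -13.7, 119.0]
eef_rot: [3.141, -0.002, 0.358]
wrist_force: [-5.9, 0.4, 24.1]
finger_gap: 0.6
clock: 10.2
eef_pos: [534.1, -13.6, 147.1]
eef_rot: [-3.141, 0.002, 0.358]
wrist_force: [-0.5, -0.2, -0.3]
finger_gap: -0.0
[534.1039523  -13.57351516 147.12065206]
```

View pics/s6.png

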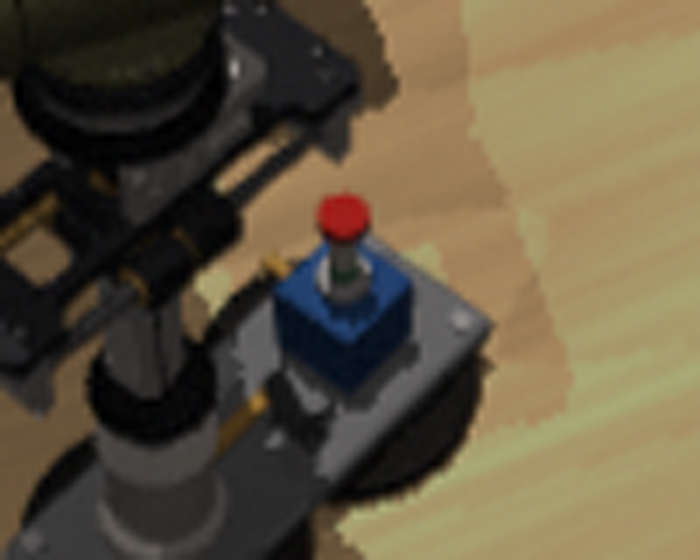

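Green is showing at (343,272). Pumping further does nothing at the limit, so I do one more stroke, then another, and measure the cap after each to see whether it still moves.

```bash
cat > cap.py <<'E'
from cell import cams
from h import *
import sys,cv2
for i in range(1):
    c=cams.camera("scene");f=c["frame"].astype(int)
    sub=f[170:250,270:370]; w=np.clip(sub[...,0]-1.6*np.maximum(sub[...,1],sub[...,2])-20,0,None)*(sub[...,0]>90)
    w[:20]=0
    y,x=np.mgrid[170:250,270:370];print("cap px",(x*w).sum()/w.sum(),(y*w).sum()/w.sum(),(w>0).sum())
    cv2.imwrite(f"pics/{sys.argv[1]}.png",cv2.resize(c["frame"][170:250,270:370,::-1],None,fx=7,fy=7,interpolation=cv2.INTER_CUBIC))
E
python3 cap.py a7
python3 -m pendant '[[[0,0,1.6,0],[0,0,2.7,0],[0,0,3.1,0],[0,0,3.1,0],[0,0,3.1,0]]]'; python3 -m pendant '[[[0,0,-1.6,0],[0,0,-3.1,0],[0,0,-3.1,0],[0,0,-3.1,0],[0,0,-3.1,0]]]'
python3 cap.py a8
python3 -m pendant '[[[0,0,1.6,0],[0,0,2.7,0],[0,0,3.1,0],[0,0,3.1,0],[0,0,3.1,0]]]'; python3 -m pendant '[[[0,0,-1.6,0],[0,0,-3.1,0],[0,0,-3.1,0],[0,0,-3.1,0],[0,0,-3.1,0]]]'
python3 cap.py a9
```

```text
cap px 318.6045084890855 200.29676130689114 38
clock: 10.8
eef_pos: [535.5, -13.7, 119.1]
eef_rot: [3.14, -0.003, 0.358]
wrist_force: [-3.6, 0.4, 20.8]
finger_gap: 0.5
clock: 11.3
eef_pos: [534.2, -13.6, 147.3]
eef_rot: [-3.141, 0.002, 0.358]
wrist_force: [0.3, 0.0, 0.1]
finger_gap: 0.5
cap px 318.59876674463106 200.2859876674463 38
clock: 11.85
eef_pos: [535.4, -13.7, 119.1]
eef_rot: [3.14, -0.002, 0.358]
wrist_force: [-5.2, -0.5, 21.9]
finger_gap: 0.4
clock: 12.35
eef_pos: [534.1, -13.6, 147.2]
eef_rot: [-3.141, 0.002, 0.358]
wrist_force: [0.1, 0.1, -0.0]
finger_gap: 0.5
cap px 318.5996000285693 200.29040782801223 38
```

View pics/a9.png

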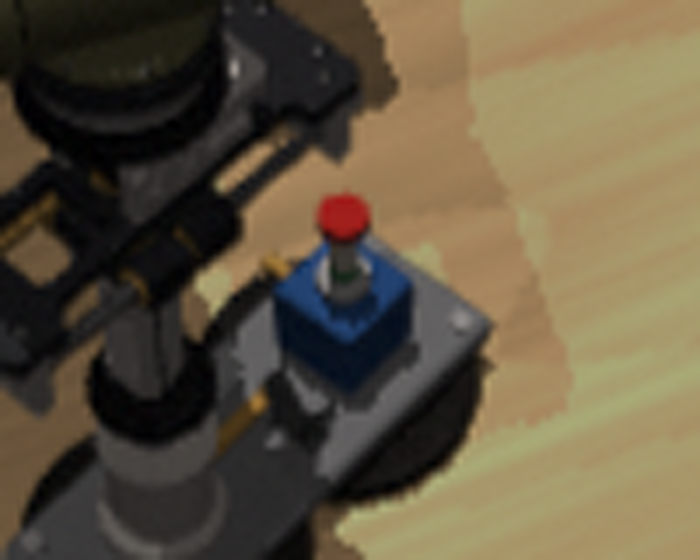

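The cap stayed put over two further full strokes (within 0.02 px), so the pin is at its limit. Now I take the hand away.

```bash
python3 -m pendant '[[[0,0,-3,0],[0,0,-7,0],[0,0,-10,0],[-4,2.8,-10,0],[-8,5.6,-10,0]]]'; python3 -m pendant '[[[-4,2.8,0,0],[-8,5.6,0,0],[-12,8.4,0,0],[-12,8.4,0,0],[-12,8.4,0,0]]]'
python3 - <<'E'
from cell import manip,cams
from h import *
import cv2
C={n:cams.camera(n) for n in("scene","top")}
t=C["top"];f=t["frame"].astype(int)
w=((f[...,0]>90)&(f[...,0]>1.6*np.maximum(f[...,1],f[...,2])+20)); w[:265]=0;w[295:]=0;w[:,:290]=0;w[:,318:]=0
y,x=np.nonzero(w);p=(x.mean(),y.mean());print(p,len(x))
for z in (88,123): 
  P=ray(t,p,z);print(z,P,"scene px",proj(C["scene"],P),"dist",np.hypot(*(P[:2]-[535,-13])))
for n,(x0,y0) in(("scene",(250,180)),("top",(275,225))):
  cv2.imwrite(f"pics/f_{n}.png",cv2.resize(C[n]["frame"][y0:y0+80,x0:x0+100,::-1],None,fx=6,fy=6,interpolation=cv2.INTER_CUBIC))
cv2.imwrite("pics/f_all.png",np.vstack([cv2.resize(C[n]["frame"][:,:,::-1],(400,300)) for n in C]))
E
python3 cap.py fin
```

```text
clock: 12.9
eef_pos: [478.7, -94.4, 248.2]
eef_rot: [3.141, -0.0, 0.36]
wrist_force: [1.2, -1.8, -0.8]
finger_gap: 0.7
clock: 13.4
eef_pos: [395.9, -215.3, 248.0]
eef_rot: [-3.141, 0.0, 0.355]
wrist_force: [0.1, 0.5, -0.0]
finger_gap: 0.1
(np.float64(301.3333333333333), np.float64(277.77777777777777)) 36
88 [487.9  95.5  88. ] scene px [319.8 207.2] dist 118.28212037328382
123 [487.6  94.2 123. ] scene px [319.3 200.2] dist 117.21177415259953
cap px 318.56770977568544 200.36464968152868 39
```

View pics/f_scene.png

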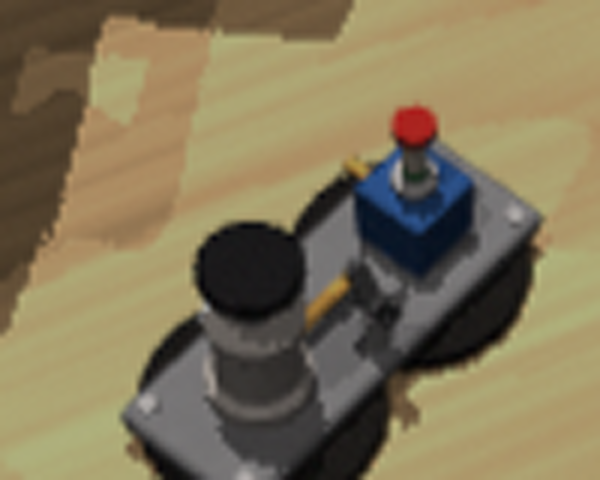

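View pics/f_all.png

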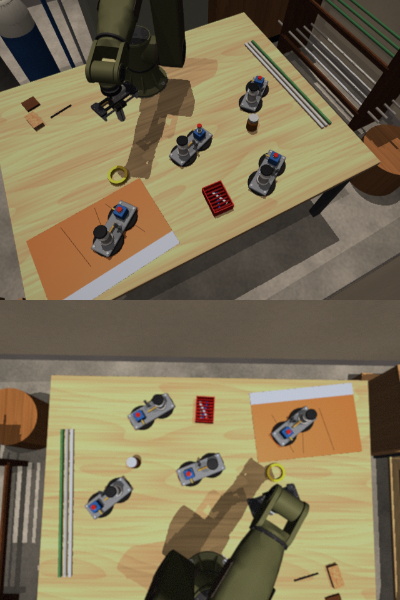

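The scene cap pixel (318.6, 200.4) agrees with the fully-out prediction of (319.3, 200.2); with the pin in, it would be at row 207. The plunger is standing, the green band shows at crop pixel (413,175), and the bystanders have not moved. I hand in the job.

```bash
python3 -c "
from cell import manip
print(manip.read_state()['qd'].round(3));print(manip.sign_off())"
```

```text
[ 0.007 -0.002 -0.    -0.001 -0.     0.   ]
the job is handed in; nothing more can be done
None
```

I pumped the plunger of the nearest clamp nine full strokes with closed fingertips, until the pin was fully out. Then I lifted the hand well clear and handed the job in at about 13.5 s.

- **Strokes:** each one reached the lower stop, at TCP height about 119 mm. I let the plunger spring back fully after each stroke.
- **Force:** the fingertips pressed with 20 to 29 N on most strokes. On the second and third they reached 40 and 44 N, so I pressed less after that.
- **Pin:** the cap did not move over the last two strokes. Its image position matches the fully-out height to about 0.7 px, and the green band shows above the collar.
- **Other checks:** the plunger stands up again. The basket, jar and tape look unmoved by eye in both cameras. The pin measured 117 mm from the plunger against the stated 115 mm, which is within calibration error. No check failed.

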